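# Bring the wafer under the probes and set the platen lever to contact

### The job

The wafer lies on the pulled-out chuck stage of the manual probe station and the probes are raised: push the stage by its black front plate until it is fully home, and only then push the platen lever by its black knob from the green load mark, past the yellow separation detent, to the red contact stop, where it must stay. Use the fingertips gently and only push: pinch or lift nothing, keep off the platen and its probes, and leave the other things on the desk where they are.

Things in the scene. Friction and masses are not known exactly. Their poses are not given: they have to be found in the camera images.
- probe_station: light grey manual probe station, fixed: base 190 x 190 x 30 mm, a round turret (radius 64 mm) at its right front. Origin under the base's centre; x axis from front to rear (away from the operator), y to its left, z up. Above it a grey U-shaped platen, open to the front: front edge 92 mm before the origin, top 88 mm above the desk; two micropositioners on its rear half reach 138 mm.
- chuck_stage (a joint): chuck stage (aluminium carriage on two rails with a gold chuck and a dark 100 mm wafer), slides along the station's x axis: 0 = pulled fully out to the front, 0.070 m = fully home against its rear stop; starts between 0 and 0.02. About 2 N of friction, so it stays where it is left.
- front_plate (a point): middle of the front face of the black front plate of the chuck stage, 60 mm above the desk; moves with the stage. The plate is 90 mm wide, 8 mm thick, reaches from 26 to 86 mm above the desk and faces the front (minus x of the station); the face is pushed towards the station's plus x. Nothing is in front of it.
- platen_lever (a joint): platen lever, swings level about lever_hub, growing counterclockwise from above: 0 = load (green mark), 0.55 rad = separation, a detent (yellow), 1.10 = contact, the hard stop (red). A spring pulls it to within 0.04 rad of the nearest: leaving a pocket takes 5 to 7 N at the knob. Ridges at 0.28 and 0.83 rad: past one it runs on to the next pocket by itself, let go before one it falls back.
- lever_hub (a point): point on the upright swing axis of the lever, on the round turret at the right front of the station, 56 mm above the desk. The lever is a level steel arm, 48 to 56 mm above the desk.
- lever_knob (a point): middle of the upright black knob on the end of the lever, 81 mm above the desk, 85 mm from the axis; 17 mm in diameter (20 mm near its top), reaching from 56 to 105 mm above the desk. Seen from above it lies 140 degrees clockwise of the station's x axis from the hub at load (front right), 77 degrees at contact (right), so it is pushed to the right, then to the rear.
- platen (a joint): height of the platen with the probes, moved only by a cam on the lever: 0 = raised (load), -0.005 m at separation, -0.010 m = down, probes on the wafer (contact).
- wafer_box: round frosted grey-white single-wafer shipper, 117 mm across, 13 mm high, loose, to the right in front of the station; not to be disturbed. Origin under its centre.
- tweezers_black: black wafer tweezers lying flat, 14 x 126 x 9 mm, loose; not to be disturbed. Origin under the middle, length along y.
- loupe: small grey slide-out loupe with a black eyepiece, 45 x 30 x 14 mm, loose, to the right of the station; not to be disturbed. Origin under its centre.
- air_blower: black rubber air blower standing upright, 51 mm in diameter, 109 mm high, loose, to the left in front of the station; not to be disturbed. Origin under its centre.

How it is judged:
On the way, in this order (a step that is already met when the one before it is completed fails the run):
1. the chuck stage is fully home while the lever is still at load (value of joint chuck_stage above 0.067 m and value of joint platen_lever below 0.2 rad), for 0.2 s.
2. the lever is past the separation detent and at the contact stop (value of joint platen_lever above 1.03 rad), for 0.2 s.
At the end, for the whole second after the job is handed in: The chuck stage is home (within 3 mm of its rear stop), the lever rests at the contact stop (within 0.07 rad) and the platen is down (within 1 mm) (value of joint chuck_stage above 0.067 m and value of joint platen_lever between 1.03 and 1.2 rad and value of joint platen below -0.009 m and velocity of joint platen_lever below 0.05 rad/s); the robot touches nothing.
It fails at once if the lever is moved off load while the stage is more than 6 mm short of home (the probes would come down on the stage's edge) (value of joint platen_lever above 0.3 rad and value of joint chuck_stage below 0.064 m).
It fails at once if the lever is pinched or forced (more than 35 N from the fingers) (contact force between the fingers and platen_lever above 35 N).
It fails at once if the stage is pinched or forced (more than 35 N from the fingers) (contact force between the fingers and chuck_stage above 35 N).
It fails at once if a bystander is displaced by more than 15 mm, lifted or knocked over (distance of any of wafer_box, tweezers_black, loupe, air_blower from where it was at the start of the episode above 0.015 m or angle between air_blower's own z axis and vertical above 0.3 rad).
It fails at once if the platen or the probes are struck (more than 15 N) (contact force between any of the fingers, the arm and platen above 15 N).
It also fails if it takes over 54 s, if anything falls off the work surface, if the arm or the gripper's body presses on something with over 40 N, if the wrist force passes 120 N, or if a joint passes its speed limit or range.

### The arm

A 7-joint arm with a two-finger parallel gripper is mounted at the origin on the work surface; the furniture and walls round the work are solid. World frame = base frame: x ahead of the robot, y to its left, z up, the work surface at z = 0. Lengths are in m, angles in rad, forces in N, time in s.
With the tool pointing down it reaches from about 0.4 to 0.85 m from the base axis. Payload 10.4 kg.
Tool frame: the origin (TCP) lies midway between the tips of the shut fingers; the grasp point (between the pads) lies 19 mm behind it (r.tcp_to_grasp is the z of the grasp point in the tool frame, in m); z points along the fingers, x is the direction in which the jaws open and shut, and the axes are right-handed (so a half turn about z gives the same grasp; the last joint's range is limited). The gripper opens to 87 mm and grips with 3 to 60 N. Pads are 19 mm wide; open, the fingers measure 117 mm over their backs; the gripper's body (75 mm by 190 mm) begins 51 mm behind the grasp point.
Start: joints at [1.226, 0.332, -0.065, 1.46, 0.022, 1.35, -0.088], TCP at [0.198, -0.593, 0.223] pointing down, gripper open.
Joint ranges: [-2.6, 2.6], [-0.5, 2.12], [-1.47, 1.34], [0.16, 2.42], [-1.27, 4.41], [0.06, 2.06], [-2.6, 2.6]. Speed limits (rad/s): [2.22, 2.22, 2.79, 2.79, 3.14, 3.14, 3.14].

### API

Orientations are given as a unit quaternion [x, y, z, w].
In Python, from bench import r, camera, close_job gives the robot as it stands. The module is installed in compiled form; this text tells all that it offers.
- The arm moves only by the shell command python3 -m crank 'ROWS' [FORCE]. ROWS is JSON, a list of rows, each an object of numbers: "x", "y", "z": the shift along the tool's x, y, z scaled (see below); "ax", "ay", "az": the turn, a rotation vector about the tool's x, y, z scaled (see below); "claw": the closure, from -1 (fully open) to 1 (shut), so that 0 is half open. A call has exactly 5 rows; each row is the pose to reach, as a shift and turn from the pose commanded when the call began, along the tool's axes at that moment; what a row does not reach only later rows make up. The controller multiplies each number of a shift by 1 m and each number of a turn by 2 rad. A row lasts 1/12 s, in which the tool goes at most 41.7 mm and 7.16 degrees, less where a joint would pass 70% of its speed; a pose out of reach is approached as far as the arm can. A call with a number of a shift or a turn outside -1 to 1 is refused whole. A call with a gripper value outside its range is refused whole. The fingers move at their own pace and stop on an object; FORCE is the grip in N (left out, the last holds). Time passes only in rows, so rows that repeat a pose let the fingers close, or fill a call up. It gives the time, the measured TCP pose, the force and the opening at its end, in the units of the state.
- r.read_state(): the state, without advancing time (a new reading comes with each control period).
- camera(name): name is "scene" or "top"; returns a dict with "color" (384x512x3 uint8, blue, green, red), "fx", "fy", "cx", "cy" (pixels), "D" ([k1, k2, p1, p2, k3] as OpenCV has them; the pictures are not rectified), "eye" and "orientation" of the camera in the world. Camera axes: x right, y down, z forward; pixel columns grow to the right and rows downward; lengths in m; the calibration is good to about 2 mm. A picture is of the moment at which its call begins. There is no depth.
- close_job(): hands the job in, once; it reports no verdict.
The state is a dict: "time": time; "joint_positions": joint angles; "joint_vel": joint speeds; "joint_torque": joint torques, N m; "ee_pos": TCP position; "eef_rot": TCP orientation; "ft_force": force on the tool from outside, world axes, zero at the start; "torque": the same for the moment, N m; "width": finger opening in m.
Only numpy, scipy, OpenCV 4.12 (cv2) and the standard library are available. Lean on these libraries where they do the work, as an engineer would, in place of code of your own. Each camera call takes 0.05 s, during which the arm holds its last target. There are 200 camera calls.

## Working session

There is one attempt and no reset: what is moved stays moved. The work goes in short steps, Python scripts to look and compute and a shell command to move; the robot and the scene stay as the last step left them, time stands still between calls to the robot, and variables do not carry over. Pictures are saved under pics/ and viewed, about 8 in all and at most 12, crops included, and the job is handed in when it is done.

```bash
mkdir -p pics; cat > h.py <<'E'
import cv2,numpy as np
from scipy.spatial.transform import Rotation as R
def ray(c,uv):
    K=np.array([[c["fx"],0,c["cx"]],[0,c["fy"],c["cy"]],[0,0,1.]])
    p=cv2.undistortPoints(np.array([[uv]],float),K,np.array(c["D"],float))[0,0]
    return np.array(c["eye"]),R.from_quat(c["orientation"]).apply([p[0],p[1],1])
def onz(c,uv,z):
    e,d=ray(c,uv); return e+d*(z-e[2])/d[2]
E
python3 - <<'E'
from bench import r,camera
import cv2,pickle
C={}
for n in("scene","top"):
    C[n]=camera(n); print(n,{k:v for k,v in C[n].items() if k!="color"})
    cv2.imwrite(f"pics/{n}0.png",cv2.resize(C[n]["color"],(800,600)))
pickle.dump(C,open("c0.pkl","wb"));print(r.read_state())
E
```

```text
scene {'fx': 360.3616416316747, 'fy': 360.3616416316747, 'cx': 256.65515919833774, 'cy': 187.81695648378908, 'D': array([-0.08856514,  0.        ,  0.        ,  0.        ,  0.        ]), 'eye': array([ 0.09043473, -0.88952163,  0.41139988]), 'orientation': array([ 0.81092052, -0.22400872,  0.13907506, -0.52238505])}
top {'fx': 477.6752460063887, 'fy': 477.6752460063887, 'cx': 249.476682410302, 'cy': 192.1466839004823, 'D': array([-0.20035361,  0.        ,  0.        ,  0.        ,  0.        ]), 'eye': array([ 0.29944913, -0.23009631,  1.21795288]), 'orientation': array([-0.69569099,  0.71346884, -0.06074097,  0.05733057])}
{'time': 0.1, 'joint_positions': array([ 1.22636564,  0.33280267, -0.06466677,  1.46084402,  0.02158332,
        1.34989554, -0.08848054]), 'joint_vel': array([ 0.00054684, -0.00121619, -0.00074823, -0.00256524, -0.00015301,
       -0.00074264, -0.00032287]), 'joint_torque': array([ 4.47400098e-04, -6.24548006e+01,  2.43341178e-02, -3.90720391e+01,
       -6.13714010e-02,  3.66266607e-02,  5.23460784e-06]), 'ee_pos': array([ 0.19756596, -0.59259463,  0.22184352]), 'eef_rot': array([ 8.11266421e-01, -5.84676321e-01, -5.23564093e-04, -3.46019717e-04]), 'ft_force': array([ 0.28452043, -0.61019126,  1.11245919]), 'torque': array([-0.01761955, -0.04804186,  0.00630508]), 'width': 0.0869902265710746}
```

View pics/top0.png

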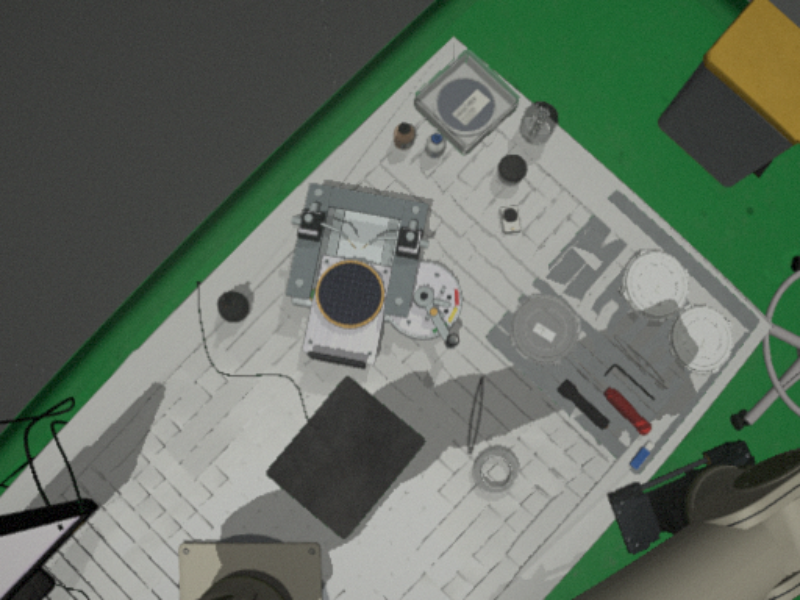

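View pics/scene0.png

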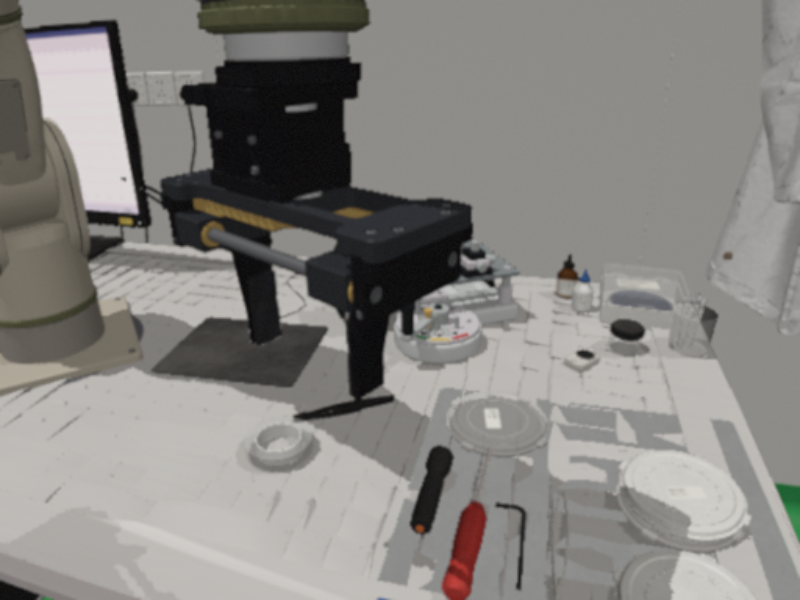

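The top view shows the station at (365,265), the front plate at (337,358), the hub near (425,296), the knob at (453,340), the blower at (233,306), the wafer box at (545,328) and the tweezers at (476,415). In the scene view the gripper hides the station.

```bash
python3 - <<'E'
import pickle,cv2
from h import *
C=pickle.load(open("c0.pkl","rb"))["top"]
cv2.imwrite("pics/crop.png",cv2.resize(C["color"][110:245,180:310],None,fx=4.4,fy=4.4,interpolation=cv2.INTER_CUBIC))
s=1.5625
for n,u,v,z in[("plateL",308,353,.086),("plateR",365,363,.086),("hub",425,296,.062),("knob",453,340,.105),("blower",233,306,.1),("wbox",545,328,.013),("tw1",481,378,.005),("tw2",471,452,.005),("platFL",288,298,.088),("platFR",410,317,.088),("platRL",314,182,.088),("platRR",432,200,.088)]:
    print(n,onz(C,(u/s,v/s),z).round(3))
E
```

```text
plateL [ 0.412 -0.111  0.086]
plateR [ 0.395 -0.198  0.086]
hub [ 0.5   -0.294  0.062]
knob [ 0.424 -0.331  0.105]
blower [0.485 0.002 0.1  ]
wbox [ 0.45  -0.492  0.013]
tw1 [ 0.372 -0.384  0.005]
tw2 [ 0.253 -0.363  0.005]
platFL [ 0.497 -0.081  0.088]
platFR [ 0.463 -0.268  0.088]
platRL [ 0.683 -0.122  0.088]
platRR [ 0.649 -0.309  0.088]
```

View pics/crop.png

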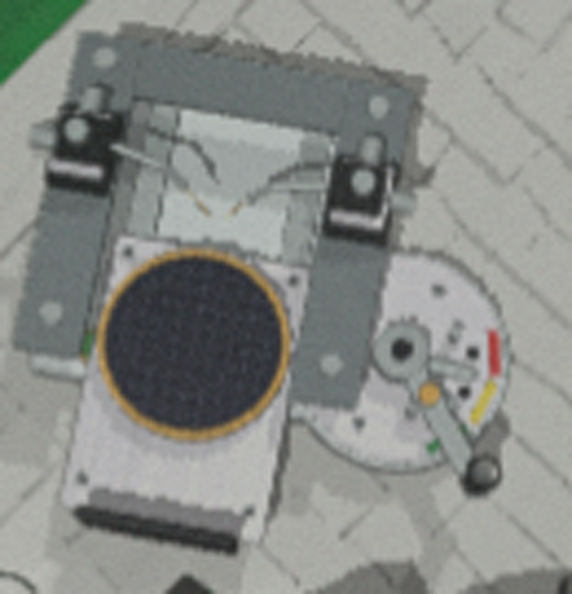

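```bash
cat >> h.py <<'E'
def shift(p,yaw_push=None):
    "tool-frame shift to world p; az (scaled by 2 rad) so that tool -y points along world angle yaw_push (deg)"
    from bench import r
    s=r.read_state(); Q=R.from_quat(s["eef_rot"]); d=Q.inv().apply(np.array(p)-s["ee_pos"])
    M=Q.as_matrix(); cur=np.degrees(np.arctan2(-M[1,1],-M[0,1]))
    az=None if yaw_push is None else -np.radians((yaw_push-cur+180)%360-180)/2
    print("t",s["time"],"pos",s["ee_pos"].round(4),"yaw",cur.round(1),"F",s["ft_force"].round(1),"z-axis",M[:,2].round(3),"q",s["joint_positions"].round(2)); print("shift",d.round(4),"az",az)
E
python3 -c "
from h import *
shift([.365,-.147,.2],-12)"
```

```text
t 0.1 pos [ 0.1976 -0.5926  0.2218] yaw 18.4 F [ 0.3 -0.6  1.1] z-axis [-0.     0.001 -1.   ] q [ 1.23  0.33 -0.06  1.46  0.02  1.35 -0.09]
shift [-0.3697 -0.2998  0.0223] az 0.26563677248024287
```

```bash
python3 -m crank '[{"x":-0.03,"y":-0.024,"az":0.053,"claw":1},{"x":-0.06,"y":-0.048,"az":0.106,"claw":1},{"x":-0.09,"y":-0.072,"az":0.159,"claw":1},{"x":-0.12,"y":-0.096,"az":0.212,"claw":1},{"x":-0.15,"y":-0.12,"az":0.265,"claw":1}]' 10; python3 -c "
from h import *
shift([.365,-.147,.2],-12)"
```

```text
t 0.1 pos [ 0.1976 -0.5926  0.2218] yaw 18.4 F [ 0.3 -0.6  1.1] z-axis [-0.     0.001 -1.   ] q [ 1.23  0.33 -0.06  1.46  0.02  1.35 -0.09]
shift [-0.3697 -0.2998  0.0223] az 0.26563677248024287schema error: expected keys x, y, z, ax, ay, az, claw
```

All seven keys are required.

```bash
python3 -m crank '[{"x":-0.03,"y":-0.024,"z":0,"ax":0,"ay":0,"az":0.053,"claw":1},{"x":-0.06,"y":-0.048,"z":0,"ax":0,"ay":0,"az":0.106,"claw":1},{"x":-0.09,"y":-0.072,"z":0,"ax":0,"ay":0,"az":0.159,"claw":1},{"x":-0.12,"y":-0.096,"z":0,"ax":0,"ay":0,"az":0.212,"claw":1},{"x":-0.15,"y":-0.12,"z":0,"ax":0,"ay":0,"az":0.265,"claw":1}]' 10; python3 -c "
from h import *
shift([.365,-.147,.2],-12)"
```

```text
time: 0.52
ee_pos: [0.2643, -0.4107, 0.2221]
eef_rot: [-0.628, 0.778, 0.0, -0.0]
ft_force: [0.3, -0.5, 0.1]
width: 0.0617
t 0.5167 pos [ 0.2643 -0.4107  0.2221] yaw -12.2 F [ 0.3 -0.5  0.1] z-axis [-0.  0. -1.] q [ 1.04  0.04 -0.13  1.81  0.01  1.3  -0.88]
shift [-0.2791 -0.0426  0.0222] az -0.0020194459456736
```

```bash
python3 -m crank '[{"x":-0.04,"y":-0.006,"z":0,"ax":0,"ay":0,"az":0,"claw":1},{"x":-0.08,"y":-0.012,"z":0,"ax":0,"ay":0,"az":0,"claw":1},{"x":-0.12,"y":-0.018,"z":0,"ax":0,"ay":0,"az":0,"claw":1},{"x":-0.16,"y":-0.024,"z":0,"ax":0,"ay":0,"az":0,"claw":1},{"x":-0.2,"y":-0.03,"z":0,"ax":0,"ay":0,"az":0,"claw":1}]';python3 -m crank '[{"x":-0.035,"y":-0.006,"z":0,"ax":0,"ay":0,"az":0,"claw":1},{"x":-0.07,"y":-0.012,"z":0,"ax":0,"ay":0,"az":0,"claw":1},{"x":-0.079,"y":-0.012,"z":0.02,"ax":0,"ay":0,"az":0,"claw":1},{"x":-0.079,"y":-0.012,"z":0.02,"ax":0,"ay":0,"az":0,"claw":1},{"x":-0.079,"y":-0.012,"z":0.02,"ax":0,"ay":0,"az":0,"claw":1}]'; python3 - <<'E'
from h import *
from bench import camera
shift([.365,-.147,.055],-12)
a=[cv2.resize(camera(n)["color"],(512,384)) for n in("top","scene")]
cv2.imwrite("pics/p1.png",np.vstack([a[0][100:300,100:400],a[1][80:280,150:450]]))
E
```

```text
time: 0.93
ee_pos: [0.3348, -0.2212, 0.2224]
eef_rot: [-0.63, 0.777, -0.0, -0.0]
ft_force: [1.0, -0.5, -0.4]
width: 0.0282
time: 1.35
ee_pos: [0.3621, -0.1483, 0.202]
eef_rot: [-0.63, 0.776, 0.001, -0.001]
ft_force: [-0.6, -0.4, 0.4]
width: 0.0016
t 1.35 pos [ 0.3621 -0.1483  0.202 ] yaw -11.9 F [-0.6 -0.4  0.4] z-axis [-0.002  0.    -1.   ] q [ 0.79 -0.16 -0.46  2.03 -0.08  1.26 -1.42]
shift [-0.0018 -0.0028  0.147 ] az 0.0011132542002430408
```

View pics/p1.png

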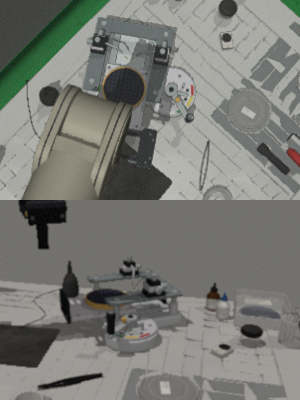

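Nothing has moved, the gripper hangs in front of the plate, and the plate shows as a dark bar at about (65,310). Lowering.

```bash
python3 -m crank '[{"x":0,"y":0,"z":0.035,"ax":0,"ay":0,"az":0,"claw":1},{"x":0,"y":0,"z":0.07,"ax":0,"ay":0,"az":0,"claw":1},{"x":0,"y":0,"z":0.105,"ax":0,"ay":0,"az":0,"claw":1},{"x":0,"y":0,"z":0.14,"ax":0,"ay":0,"az":0,"claw":1},{"x":0,"y":0,"z":0.147,"ax":0,"ay":0,"az":0,"claw":1}]';python3 -m crank '[{"x":0,"y":-0.004,"z":0,"ax":0,"ay":0,"az":0,"claw":1},{"x":0,"y":-0.008,"z":0,"ax":0,"ay":0,"az":0,"claw":1},{"x":0,"y":-0.012,"z":0,"ax":0,"ay":0,"az":0,"claw":1},{"x":0,"y":-0.016,"z":0,"ax":0,"ay":0,"az":0,"claw":1},{"x":0,"y":-0.02,"z":0,"ax":0,"ay":0,"az":0,"claw":1}]'; python3 - <<'E'
from h import *
from bench import camera
shift([.365,-.147,.055],-12)
cv2.imwrite("pics/p2.png",cv2.resize(camera("scene")["color"][130:280,130:330],(800,600)))
E
```

```text
time: 1.87
ee_pos: [0.3599, -0.1484, 0.0517]
eef_rot: [-0.629, 0.777, 0.003, -0.001]
ft_force: [-0.5, 0.2, -0.9]
width: 0.0001
time: 2.28
ee_pos: [0.3839, -0.1532, 0.057]
eef_rot: [-0.63, 0.777, -0.001, 0.0]
ft_force: [0.9, -1.8, 0.7]
width: 0.0004
t 2.2833 pos [ 0.3839 -0.1532  0.057 ] yaw -11.9 F [ 0.9 -1.8  0.7] z-axis [ 0.002 -0.001 -1.   ] q [ 0.76  0.08 -0.5   2.15  0.05  0.92 -1.55]
shift [-0.0022  0.0198  0.0019] az 0.0004739201523958642
```

View pics/p2.png

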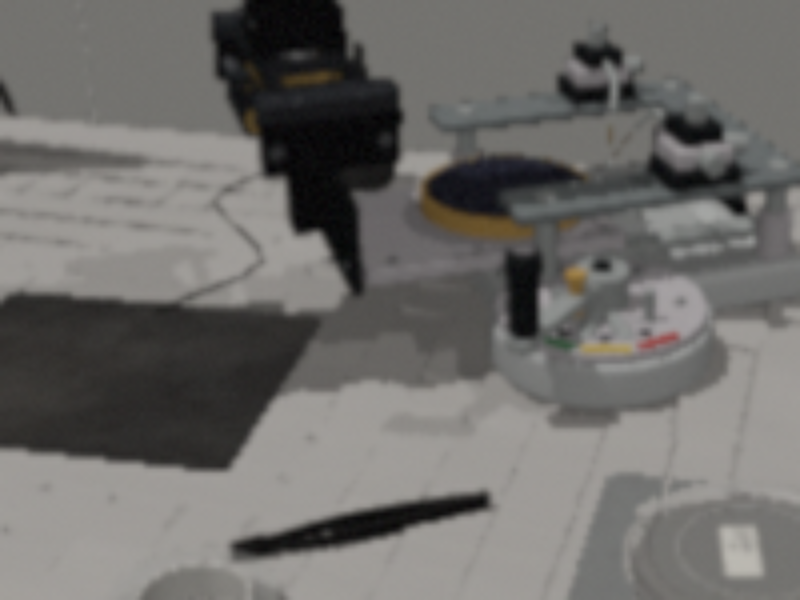

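The finger is just in front of the black plate (about (355,290)), and the lever is still at the green mark.

```bash
python3 -m crank '[{"x":0,"y":-0.004,"z":0,"ax":0,"ay":0,"az":0,"claw":1},{"x":0,"y":-0.008,"z":0,"ax":0,"ay":0,"az":0,"claw":1},{"x":0,"y":-0.012,"z":0,"ax":0,"ay":0,"az":0,"claw":1},{"x":0,"y":-0.016,"z":0,"ax":0,"ay":0,"az":0,"claw":1},{"x":0,"y":-0.02,"z":0,"ax":0,"ay":0,"az":0,"claw":1}]'; python3 -m crank '[{"x":0,"y":-0.004,"z":0,"ax":0,"ay":0,"az":0,"claw":1},{"x":0,"y":-0.008,"z":0,"ax":0,"ay":0,"az":0,"claw":1},{"x":0,"y":-0.012,"z":0,"ax":0,"ay":0,"az":0,"claw":1},{"x":0,"y":-0.016,"z":0,"ax":0,"ay":0,"az":0,"claw":1},{"x":0,"y":-0.02,"z":0,"ax":0,"ay":0,"az":0,"claw":1}]'; python3 - <<'E'
from h import *
from bench import camera
shift([.57-.12*.978,-.194+.12*.208,.057],-12)
c=camera("top")
cv2.imwrite("pics/p3.png",cv2.resize(c["color"][110:260,150:350],(800,600)))
E
```

```text
time: 2.75
ee_pos: [0.4021, -0.1568, 0.0555]
eef_rot: [-0.63, 0.777, 0.0, -0.0]
ft_force: [-2.7, -0.0, 1.5]
width: 0.0002
time: 3.17
ee_pos: [0.4218, -0.161, 0.0555]
eef_rot: [-0.63, 0.777, -0.0, -0.0]
ft_force: [-2.1, -0.9, 1.6]
width: 0.0002
t 3.1667 pos [ 0.4218 -0.161   0.0555] yaw -11.9 F [-2.1 -0.9  1.6] z-axis [-0. -0. -1.] q [ 0.74  0.17 -0.5   2.06  0.1   0.93 -1.6 ]
shift [ 0.0015 -0.0318 -0.0015] az 0.0005247640001283971
```

View pics/p3.png

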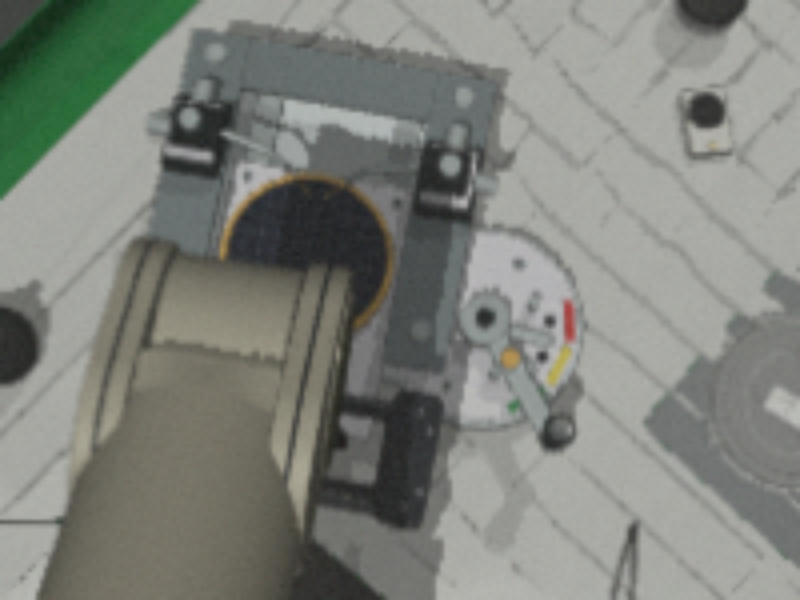

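The wafer has moved to the rear with the stage at about 2–3 N, and the lever is still at green. Pushing on in smaller steps.

```bash
python3 -m crank '[{"x":0,"y":-0.004,"z":0,"ax":0,"ay":0,"az":0,"claw":1},{"x":0,"y":-0.008,"z":0,"ax":0,"ay":0,"az":0,"claw":1},{"x":0,"y":-0.012,"z":0,"ax":0,"ay":0,"az":0,"claw":1},{"x":0,"y":-0.015,"z":0,"ax":0,"ay":0,"az":0,"claw":1},{"x":0,"y":-0.018,"z":0,"ax":0,"ay":0,"az":0,"claw":1}]'; python3 -m crank '[{"x":0,"y":-0.001,"z":0,"ax":0,"ay":0,"az":0,"claw":1},{"x":0,"y":-0.002,"z":0,"ax":0,"ay":0,"az":0,"claw":1},{"x":0,"y":-0.003,"z":0,"ax":0,"ay":0,"az":0,"claw":1},{"x":0,"y":-0.004,"z":0,"ax":0,"ay":0,"az":0,"claw":1},{"x":0,"y":-0.005,"z":0,"ax":0,"ay":0,"az":0,"claw":1}]'
```

```text
time: 3.63
ee_pos: [0.4394, -0.1645, 0.0555]
eef_rot: [-0.63, 0.777, 0.0, -0.0]
ft_force: [-1.8, 0.1, 0.2]
width: 0.0008
time: 4.05
ee_pos: [0.444, -0.1655, 0.0555]
eef_rot: [-0.63, 0.777, 0.0, -0.0]
ft_force: [-1.8, -0.5, -1.4]
width: 0.0003
```

```bash
python3 -m crank '[{"x":0,"y":-0.001,"z":0,"ax":0,"ay":0,"az":0,"claw":1},{"x":0,"y":-0.002,"z":0,"ax":0,"ay":0,"az":0,"claw":1},{"x":0,"y":-0.003,"z":0,"ax":0,"ay":0,"az":0,"claw":1},{"x":0,"y":-0.004,"z":0,"ax":0,"ay":0,"az":0,"claw":1},{"x":0,"y":-0.005,"z":0,"ax":0,"ay":0,"az":0,"claw":1}]'
```

```text
time: 4.47
ee_pos: [0.449, -0.1666, 0.0555]
eef_rot: [-0.63, 0.777, 0.0, -0.0]
ft_force: [-1.5, 0.9, -0.9]
width: 0.0007
```

```bash
python3 -m crank '[{"x":0,"y":-0.001,"z":0,"ax":0,"ay":0,"az":0,"claw":1},{"x":0,"y":-0.002,"z":0,"ax":0,"ay":0,"az":0,"claw":1},{"x":0,"y":-0.003,"z":0,"ax":0,"ay":0,"az":0,"claw":1},{"x":0,"y":-0.004,"z":0,"ax":0,"ay":0,"az":0,"claw":1},{"x":0,"y":-0.005,"z":0,"ax":0,"ay":0,"az":0,"claw":1}]'
```

```text
time: 4.88
ee_pos: [0.4539, -0.1676, 0.0555]
eef_rot: [-0.63, 0.777, 0.0, -0.0]
ft_force: [-1.6, 0.3, -2.0]
width: 0.0005
```

```bash
python3 -m crank '[{"x":0,"y":-0.001,"z":0,"ax":0,"ay":0,"az":0,"claw":1},{"x":0,"y":-0.002,"z":0,"ax":0,"ay":0,"az":0,"claw":1},{"x":0,"y":-0.003,"z":0,"ax":0,"ay":0,"az":0,"claw":1},{"x":0,"y":-0.003,"z":0,"ax":0,"ay":0,"az":0,"claw":1},{"x":0,"y":-0.003,"z":0,"ax":0,"ay":0,"az":0,"claw":1}]'
```

```text
time: 5.3
ee_pos: [0.455, -0.1679, 0.0554]
eef_rot: [-0.63, 0.777, 0.001, -0.001]
ft_force: [-12.5, 3.0, 9.6]
width: 0.0005
```

The force rose to 12.5 N with the motion stalled, which is most likely the stop. Backing off, rising and checking.

```bash
python3 -m crank '[{"x":0,"y":0.01,"z":0,"ax":0,"ay":0,"az":0,"claw":1},{"x":0,"y":0.03,"z":0,"ax":0,"ay":0,"az":0,"claw":1},{"x":0,"y":0.05,"z":-0.01,"ax":0,"ay":0,"az":0,"claw":1},{"x":0,"y":0.05,"z":-0.045,"ax":0,"ay":0,"az":0,"claw":1},{"x":0,"y":0.05,"z":-0.08,"ax":0,"ay":0,"az":0,"claw":1}]';python3 -m crank '[{"x":0.04,"y":0,"z":0,"ax":0,"ay":0,"az":0,"claw":1},{"x":0.08,"y":0,"z":0,"ax":0,"ay":0,"az":0.05,"claw":1},{"x":0.12,"y":0,"z":0,"ax":0,"ay":0,"az":0.1,"claw":1},{"x":0.12,"y":0,"z":0,"ax":0,"ay":0,"az":0.16,"claw":1},{"x":0.12,"y":0,"z":0,"ax":0,"ay":0,"az":0.22,"claw":1}]'; python3 - <<'E'
from h import *
from bench import camera
shift([.402,-.290,.066],-50)
a=camera("top")["color"][110:260,150:350];b=camera("scene")["color"][130:280,130:330]
cv2.imwrite("pics/p4.png",cv2.resize(np.hstack([a,b]),(800,300),interpolation=cv2.INTER_CUBIC))
E
```

```text
time: 5.72
ee_pos: [0.4062, -0.1574, 0.1358]
eef_rot: [-0.63, 0.777, 0.001, -0.0]
ft_force: [1.5, -1.5, 0.9]
width: 0.0004
time: 6.13
ee_pos: [0.3825, -0.2779, 0.1359]
eef_rot: [-0.441, 0.898, -0.001, 0.0]
ft_force: [0.3, 1.2, 0.8]
width: 0.0002
t 6.1333 pos [ 0.3825 -0.2779  0.1359] yaw -37.7 F [0.3 1.2 0.8] z-axis [ 0.002 -0.001 -1.   ] q [ 0.88  0.09 -0.36  1.95  0.04  1.11 -1.73]
shift [-0.0023 -0.0227  0.07  ] az 0.10715000561677883
```

View pics/p4.png

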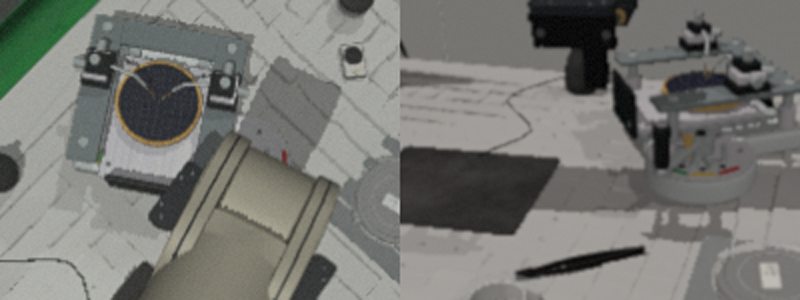

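The wafer sits under the probes, the plate is close to the platen's front edge, and the lever knob at (660,145) is still at the green mark. Next, going down behind the knob.

```bash
python3 -m crank '[{"x":-0.002,"y":-0.01,"z":0,"ax":0,"ay":0,"az":0.05,"claw":1},{"x":-0.002,"y":-0.022,"z":0.01,"ax":0,"ay":0,"az":0.1,"claw":1},{"x":-0.002,"y":-0.022,"z":0.04,"ax":0,"ay":0,"az":0.11,"claw":1},{"x":-0.002,"y":-0.022,"z":0.066,"ax":0,"ay":0,"az":0.11,"claw":1},{"x":-0.002,"y":-0.022,"z":0.067,"ax":0,"ay":0,"az":0.11,"claw":1}]'; python3 - <<'E'
from h import *
from bench import camera
shift([.424-.022*.47,-.331+.022*.88,.068],-55)
b=camera("scene")["color"][130:280,130:330]
cv2.imwrite("pics/p5.png",cv2.resize(b,(800,600),interpolation=cv2.INTER_CUBIC))
E
```

```text
time: 6.65
ee_pos: [0.3999, -0.285, 0.0647]
eef_rot: [-0.347, 0.938, 0.002, -0.001]
ft_force: [-2.3, -0.1, 0.1]
width: 0.0003
t 6.65 pos [ 0.3999 -0.285   0.0647] yaw -49.4 F [-2.3 -0.1  0.1] z-axis [-0.004  0.004 -1.   ] q [ 0.85  0.22 -0.35  1.96  0.09  0.97 -1.98]
shift [ 0.0068 -0.0292 -0.0035] az 0.04861947254029888
```

View pics/p5.png

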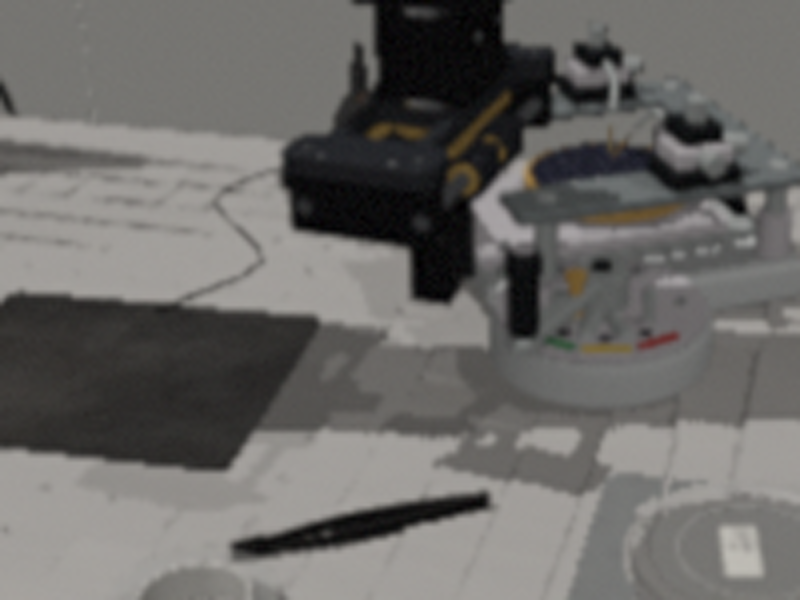

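The finger (440,270) stands behind the knob (522,290), clear of the platen. Working out the arc waypoints.

```bash
cat > arc.py <<'E'
import sys
from h import *
from bench import r
def arc(ths,off=.019):
    s=r.read_state(); Q=R.from_quat(s["eef_rot"]); M=Q.as_matrix()
    cur=np.degrees(np.arctan2(-M[1,1],-M[0,1])); print("yaw",cur.round(1),"pos",s["ee_pos"].round(4),"F",s["ft_force"].round(1))
    for t in ths:
        a=np.radians(-152.5)+t; rad=np.array([np.cos(a),np.sin(a),0]); tan=np.array([-rad[1],rad[0],0])
        p=np.array([.5,-.294,.066])+.085*rad-off*tan
        yaw=max(np.degrees(a)+90,-57)
        print(t,Q.inv().apply(p-s["ee_pos"]).round(4),"az",round(-np.radians(yaw-cur)/2,3))
arc([float(x) for x in sys.argv[1:]])
E
python3 arc.py -.15 -.08 -.02 .04 .1 .16
```

```text
yaw -49.5 pos [ 0.4007 -0.2856  0.0668] F [-0.2 -0.4 -0.1]
-0.15 [ 0.002  -0.022   0.0007] az 0.066
-0.08 [ 0.0052 -0.0271  0.0007] az 0.066
-0.02 [ 0.0077 -0.0317  0.0007] az 0.066
0.04 [ 0.0099 -0.0364  0.0007] az 0.066
0.1 [ 0.0118 -0.0413  0.0007] az 0.064
0.16 [ 0.0135 -0.0463  0.0007] az 0.034
```

```bash
python3 -m crank '[{"x":0,"y":-0.012,"z":0,"ax":0,"ay":0,"az":0.04,"claw":1},{"x":0.003,"y":-0.022,"z":0,"ax":0,"ay":0,"az":0.06,"claw":1},{"x":0.005,"y":-0.027,"z":0,"ax":0,"ay":0,"az":0.066,"claw":1},{"x":0.008,"y":-0.032,"z":0,"ax":0,"ay":0,"az":0.066,"claw":1},{"x":0.01,"y":-0.036,"z":0,"ax":0,"ay":0,"az":0.066,"claw":1}]'; python3 arc.py .04 .08 .12 .17 .22 .27
```

```text
time: 7.12
ee_pos: [0.4181, -0.3205, 0.0696]
eef_rot: [-0.283, 0.959, 0.0, 0.001]
ft_force: [-0.1, 7.8, 4.7]
width: 0.0006
yaw -57.1 pos [ 0.4181 -0.3205  0.0696] F [-0.1  7.8  4.7]
0.04 [0.0007 0.0013 0.0036] az -0.001
0.08 [ 0.0015 -0.0021  0.0036] az -0.001
0.12 [ 0.0023 -0.0055  0.0036] az -0.013
0.17 [ 0.003  -0.0097  0.0036] az -0.038
0.22 [ 0.0035 -0.0141  0.0036] az -0.063
0.27 [ 0.0038 -0.0184  0.0036] az -0.088
```

```bash
python3 -m crank '[{"x":0.001,"y":-0.002,"z":0,"ax":0,"ay":0,"az":0,"claw":1},{"x":0.002,"y":-0.005,"z":0,"ax":0,"ay":0,"az":-0.012,"claw":1},{"x":0.003,"y":-0.009,"z":0,"ax":0,"ay":0,"az":-0.035,"claw":1},{"x":0.0035,"y":-0.013,"z":0,"ax":0,"ay":0,"az":-0.06,"claw":1},{"x":0.004,"y":-0.017,"z":0,"ax":0,"ay":0,"az":-0.085,"claw":1}]'; python3 arc.py .25 .3 .35 .4 .45 .5
```

```text
time: 7.53
ee_pos: [0.4242, -0.3362, 0.0693]
eef_rot: [-0.365, 0.931, 0.0, 0.001]
ft_force: [0.1, 2.3, 1.1]
width: 0.0008
yaw -47.2 pos [ 0.4242 -0.3362  0.0693] F [0.1 2.3 1.1]
0.25 [ 0.0004 -0.0001  0.0033] az 0.009
0.3 [ 0.0013 -0.0043  0.0033] az -0.016
0.35 [ 0.002  -0.0086  0.0033] az -0.041
0.4 [ 0.0025 -0.013   0.0033] az -0.066
0.45 [ 0.0028 -0.0173  0.0033] az -0.091
0.5 [ 0.0029 -0.0217  0.0033] az -0.116
```

```bash
python3 -m crank '[{"x":0.001,"y":-0.004,"z":0,"ax":0,"ay":0,"az":-0.015,"claw":1},{"x":0.002,"y":-0.009,"z":0,"ax":0,"ay":0,"az":-0.04,"claw":1},{"x":0.0025,"y":-0.013,"z":0,"ax":0,"ay":0,"az":-0.066,"claw":1},{"x":0.003,"y":-0.017,"z":0,"ax":0,"ay":0,"az":-0.09,"claw":1},{"x":0.003,"y":-0.022,"z":0,"ax":0,"ay":0,"az":-0.115,"claw":1}]'; python3 arc.py .5 .55 .6 .65 .7 .75
```

```text
time: 7.95
ee_pos: [0.4358, -0.356, 0.0692]
eef_rot: [-0.468, 0.883, -0.0, -0.0]
ft_force: [-0.8, 1.9, 0.0]
width: 0.0004
yaw -34.1 pos [ 0.4358 -0.356   0.0692] F [-0.8  1.9  0. ]
0.5 [-0.0022  0.0003  0.0032] az -0.002
0.55 [-0.0014 -0.004   0.0032] az -0.027
0.6 [-0.0008 -0.0083  0.0032] az -0.052
0.65 [-0.0004 -0.0127  0.0032] az -0.077
0.7 [-0.0002 -0.017   0.0032] az -0.102
0.75 [-0.0003 -0.0214  0.0032] az -0.127
```

```bash
python3 -m crank '[{"x":-0.001,"y":-0.004,"z":0,"ax":0,"ay":0,"az":-0.025,"claw":1},{"x":-0.001,"y":-0.008,"z":0,"ax":0,"ay":0,"az":-0.05,"claw":1},{"x":-0.0005,"y":-0.013,"z":0,"ax":0,"ay":0,"az":-0.077,"claw":1},{"x":0,"y":-0.017,"z":0,"ax":0,"ay":0,"az":-0.1,"claw":1},{"x":0,"y":-0.021,"z":0,"ax":0,"ay":0,"az":-0.125,"claw":1}]'; python3 arc.py .75 .8 .85 .9 .95 1
```

```text
time: 8.37
ee_pos: [0.4523, -0.3674, 0.0689]
eef_rot: [-0.575, 0.818, 0.001, -0.001]
ft_force: [-3.5, 1.2, 2.9]
width: 0.0004
yaw -19.8 pos [ 0.4523 -0.3674  0.0689] F [-3.5  1.2  2.9]
0.75 [-0.0001 -0.0014  0.0029] az -0.003
0.8 [ 0.0007 -0.0057  0.0029] az -0.028
0.85 [ 0.0013 -0.01    0.0029] az -0.053
0.9 [ 0.0017 -0.0143  0.0029] az -0.078
0.95 [ 0.0019 -0.0187  0.0029] az -0.103
1.0 [ 0.0018 -0.023   0.0029] az -0.128
```

```bash
python3 -m crank '[{"x":0.001,"y":-0.005,"z":0,"ax":0,"ay":0,"az":-0.025,"claw":1},{"x":0.001,"y":-0.01,"z":0,"ax":0,"ay":0,"az":-0.05,"claw":1},{"x":0.0015,"y":-0.014,"z":0,"ax":0,"ay":0,"az":-0.078,"claw":1},{"x":0.002,"y":-0.0185,"z":0,"ax":0,"ay":0,"az":-0.1,"claw":1},{"x":0.002,"y":-0.0225,"z":0,"ax":0,"ay":0,"az":-0.125,"claw":1}]'; python3 arc.py 1 1.03 1.05 1.08 1.1
```

```text
time: 8.78
ee_pos: [0.4738, -0.3776, 0.0692]
eef_rot: [-0.672, 0.74, -0.0, -0.0]
ft_force: [0.5, -0.4, 0.3]
width: 0.0006
yaw -5.5 pos [ 0.4738 -0.3776  0.0692] F [ 0.5 -0.4  0.3]
1.0 [-0.0006  0.0005  0.0032] az -0.003
1.03 [-0.0001 -0.0021  0.0032] az -0.018
1.05 [ 0.0002 -0.0038  0.0032] az -0.028
1.08 [ 0.0006 -0.0064  0.0032] az -0.043
1.1 [ 0.0008 -0.0081  0.0032] az -0.053
```

The force dropped to zero, so the lever ran on by itself. A gentle nudge to confirm the stop, then back away and look.

```bash
python3 -m crank '[{"x":0,"y":-0.002,"z":0,"ax":0,"ay":0,"az":-0.02,"claw":1},{"x":0,"y":-0.0035,"z":0,"ax":0,"ay":0,"az":-0.03,"claw":1},{"x":0.0005,"y":-0.005,"z":0,"ax":0,"ay":0,"az":-0.04,"claw":1},{"x":0.0005,"y":-0.006,"z":0,"ax":0,"ay":0,"az":-0.045,"claw":1},{"x":0.0005,"y":-0.007,"z":0,"ax":0,"ay":0,"az":-0.045,"claw":1}]'
```

```text
time: 9.2
ee_pos: [0.4805, -0.3785, 0.0687]
eef_rot: [-0.704, 0.711, -0.0, -0.0]
ft_force: [-0.3, -0.0, 0.2]
width: 0.0003
```

```bash
python3 -m crank '[{"x":0,"y":0.015,"z":0,"ax":0,"ay":0,"az":0,"claw":1},{"x":0,"y":0.045,"z":0,"ax":0,"ay":0,"az":0,"claw":1},{"x":0,"y":0.07,"z":-0.02,"ax":0,"ay":0,"az":0,"claw":1},{"x":0,"y":0.08,"z":-0.055,"ax":0,"ay":0,"az":0,"claw":1},{"x":0,"y":0.09,"z":-0.09,"ax":0,"ay":0,"az":0,"claw":1}]'; python3 -m crank '[{"x":0,"y":0.04,"z":0,"ax":0,"ay":0,"az":0,"claw":1},{"x":0.01,"y":0.08,"z":0,"ax":0,"ay":0,"az":0,"claw":1},{"x":0.04,"y":0.1,"z":0,"ax":0,"ay":0,"az":0,"claw":1},{"x":0.08,"y":0.1,"z":0,"ax":0,"ay":0,"az":0,"claw":1},{"x":0.12,"y":0.1,"z":0,"ax":0,"ay":0,"az":0,"claw":1}]'; python3 - <<'E'
from h import *
from bench import camera
t=camera("top");a=t["color"][110:260,150:350];b=camera("scene")["color"][130:280,130:330]
cv2.imwrite("pics/p6.png",cv2.resize(np.hstack([a,b]),(800,300),interpolation=cv2.INTER_CUBIC))
cv2.imwrite("pics/p6full.png",t["color"])
import pickle;pickle.dump(t,open("c1.pkl","wb"))
E
```

```text
time: 9.62
ee_pos: [0.3884, -0.377, 0.1588]
eef_rot: [-0.703, 0.711, 0.001, -0.0]
ft_force: [1.5, -1.0, 0.7]
width: 0.0004
time: 10.03
ee_pos: [0.2875, -0.4981, 0.1596]
eef_rot: [-0.703, 0.711, -0.001, -0.001]
ft_force: [1.8, -0.5, 1.0]
width: 0.0007
```

View pics/p6.png

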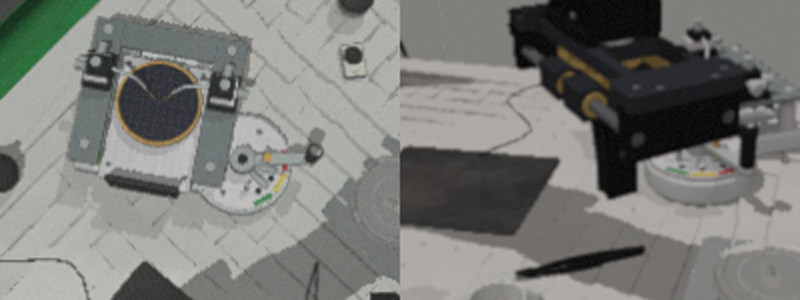

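The lever now points past the red mark, with the hub at (242,158) and the knob at (314,151), and the stage is home. Measuring both numerically.

```bash
python3 - <<'E'
import pickle
from h import *
t=pickle.load(open("c1.pkl","rb")); o=pickle.load(open("c0.pkl","rb"))["top"]
h=onz(t,(271.2,189),.06);k=onz(t,(307,185.5),.105);d=k-h
print(h,k,np.hypot(*d[:2]),"theta",np.radians(np.degrees(np.arctan2(d[1],d[0]))+152.2))
def circ(c,y0,y1):
    hsv=cv2.cvtColor(c["color"],cv2.COLOR_BGR2HSV);m=cv2.inRange(hsv,(8,90,60),(28,255,255));m[:y0]=0;m[y1:]=0;m[:,:195]=0;m[:,256:]=0
    ys,xs=np.nonzero(m);return cv2.minEnclosingCircle(np.c_[xs,ys].astype(np.float32))
for c,y in((o,(160,215)),(t,(135,190))):
    q=circ(c,*y);print(q,onz(c,q[0],.07))
df=cv2.absdiff(cv2.GaussianBlur(o["color"],(5,5),0),cv2.GaussianBlur(t["color"],(5,5),0)).max(2)
for n,(u,v) in dict(blower=(149,196),box=(349,210),tw=(305,265),loupe=(327,140)).items(): print(n,df[v-15:v+15,u-15:u+15].mean())
E
```

```text
[ 0.50128485 -0.29188284  0.06      ] [ 0.49977165 -0.37494859  0.105     ] 0.08307953121573623 theta 1.067379805019337
((223.5, 187.5), 21.783119201660156) [ 0.50617112 -0.17500322  0.07      ]
((228.8413543701172, 160.88731384277344), 21.45939826965332) [ 0.57254161 -0.18922966  0.07      ]
blower 3.672222222222222
box 6.947777777777778
tw 15.895555555555555
loupe 4.1322222222222225
```

```bash
python3 -c "
from bench import r,close_job
s=r.read_state();print(s['time'],s['ft_force'].round(1));print(close_job())"
```

```text
10.1333 [-0.1  1.2  0. ]
the job is handed in; nothing more can be done
None
```

I pushed the stage fully home by its front plate, then pushed the lever by its knob from load, past the separation detent, to the contact stop. I then backed the arm clear and handed the job in at about 10.1 s. No verdict is reported.

- **Stage:** it slid at about 2 N and then stalled, with the wrist force at about 13 N when I stopped. The wafer moved about 68 mm and now lies about 1–2 mm from my estimate of the station's centre along the slide, under the probes.
- **Lever:** the wrist force at the end of each step reached at most about 9 N. It ran on by itself after the second ridge. From the last picture its angle is about 1.07 rad (good to about 0.03), and a last nudge to about 1.08 rad met no resistance. I therefore did not feel the hard stop directly, but the lever points past the red mark.
- **Platen:** I did not measure its height directly; it follows the lever through the cam.
- **Other things on the desk:** the before-and-after pictures are nearly the same at the blower, wafer box and loupe. They differ more at the tweezers, which I put down to the arm's changed shadow; the arm never came near them.

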